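Make up a packer's tray: tip the marker out of the tall pot, take the tape off its post

TASK

Make up the packer's tray: the orange marker, which is too deep in the tall blue pot to reach, and the brown roll of tape from its post must both lie flat on the floor of the grey tray. Put the emptied pot down on the green mat, standing or lying on its side. Set the tape and the pot down without dropping them, and leave everything else on the bench where it is.

Things in the scene. Friction and masses are not known exactly. Their poses are not given: they have to be found in the camera images.
- pot: loose tall square pot of blue sheet metal, about 0.2 kg, 52 x 52 mm outside, 160 mm tall, walls 4 mm (44 x 44 mm inside), floor 6 mm thick, open at the top. Origin at the centre of its underside; z runs up its length towards the mouth, x and y square to its flat sides. It starts standing on the bench, turned any way, with the marker inside.
- pot_mid (a point): the middle of the pot, half way up its length (80 mm above its underside)
- marker: loose stubby orange marker with a red cap, hexagonal (16 mm across flats), 85 mm long, 30 g. It starts standing inside the pot, its top 69 mm below the pot's rim. Its barrel is slick: it slides on anything steeper than about 17 degrees. Origin at the centre of its orange end, z along its length towards the red end.
- marker_mid (a point): the middle of the marker, on its axis
- roll: loose roll of brown tape, outer diameter 64 mm, bore 34 mm, 36 mm tall, about 90 g, threaded flat on one of the two posts (with its underside 12 mm above the bench). Origin at the centre of its underside, z along its axis.
- roll_mid (a point): the centre of the brown roll, half way up, on its axis
- tray: grey open tray fixed to the bench, 230 mm along its x, 180 mm along its y, 40 mm high, walls and floor 5 mm thick. Origin at the centre of its underside.
- mat: flat green mat fixed to the bench, 230 mm along its x, 180 mm along its y, 4 mm thick. Origin at the centre of its underside. Tray and mat stand left and right of the pot, either way round.
- post1: fixed steel post on the left (+y), carrying one of the two rolls, diameter 22 mm, top 80 mm above the bench, on a round wooden foot of diameter 56 mm, 12 mm thick. Origin at the centre of the foot's underside, z up the post.
- post2: the same kind of post on the right (-y), carrying the other roll.
- roll_other: loose roll of yellow tape of the same size on the other post; leave alone. Origin at the centre of its underside.
- tin: loose small steel tin, diameter 44 mm, 55 mm tall, between pot and posts; leave alone. Origin at the centre of its underside.
- cutter: loose yellow box cutter lying between the robot and the pot, about 145 x 26 x 18 mm, long along its x; leave alone. Origin on its underside, 17 mm from its middle.
- carton: loose small cardboard box, 100 x 70 x 55 mm; leave alone. Origin at the centre of its underside.
- spray: loose white bottle, diameter 62 mm, 170 mm tall; leave alone. Origin at the centre of its underside.
- jar: loose amber jar, diameter 72 mm, 100 mm tall; leave alone. Origin at the centre of its underside.
- label_stack: loose stack of labels, 100 x 70 x 40 mm; leave alone. Origin at the centre of its underside.
- driver: loose red screwdriver, 200 mm long, handle 26 mm thick, lying at the right (-y) side of the bench; leave alone. Origin at its middle on the underside, x along its length.

How it is judged:
At the end, for the whole second after the job is handed in: In the tray: marker lying on the floor (middle under 24 mm above its underside), brown roll flat on the floor (centre under 30 mm, within 0.15 rad). Pot upright (0.1 rad) or on its side (0.12 rad), its middle over the mat and under 100 mm. All still (x of marker_mid in the frame of tray between -0.112 and 0.112 m and y of marker_mid in the frame of tray between -0.087 and 0.087 m and z of marker_mid in the frame of tray below 0.024 m and x of roll_mid in the frame of tray between -0.112 and 0.112 m and y of roll_mid in the frame of tray between -0.087 and 0.087 m and z of roll_mid in the frame of tray below 0.03 m and (angle between roll's own z axis and vertical below 0.15 rad or angle between roll's own z axis and vertical above 2.99 rad) and x of pot_mid in the frame of mat between -0.115 and 0.115 m and y of pot_mid in the frame of mat between -0.09 and 0.09 m and height (world z) of pot_mid below 0.1 m and (angle between pot's own z axis and vertical below 0.1 rad or angle between pot's own z axis and vertical between 1.45 and 1.69 rad) and linear speed of each of marker, roll, pot below 0.02 m/s); the robot touches nothing.
It fails at once if the other things on the bench (the yellow roll, tin, cutter, carton, bottle, jar, labels, screwdriver) are moved by more than 30 mm (distance of any of roll_other, tin, cutter, carton, spray, jar, label_stack, driver from where it was at the start of the episode above 0.03 m).
It fails at once if the tape is dropped: it falls freely while its centre is more than 100 mm above the bench (contact force between roll and anything else below 0.01 N and height (world z) of roll_mid above 0.1 m).
It fails at once if the pot is dropped: it falls freely while its middle is more than 150 mm above the bench (contact force between pot and anything else below 0.01 N and height (world z) of pot_mid above 0.15 m).
It also fails if it takes over 67 s, if anything falls off the work surface, if the arm or the gripper's body presses on something with over 40 N, if the wrist force passes 120 N, or if a joint passes its speed limit or range.

ROBOT

A 7-joint arm with a two-finger parallel gripper is mounted at the origin on the work surface. World frame = base frame: x ahead of the robot, y to its left, z up, the work surface at z = 0. Lengths are in m, angles in rad, forces in N, time in s.
With the tool pointing down it reaches from about 0.35 to 0.9 m from the base axis. Payload 8.1 kg.
Tool frame: the origin (TCP) lies on the centre line of the jaws, within the pads' length; the fingertips stand 19 mm ahead of it and the grasp point (between the pads) is the TCP; z points along the fingers, y is the direction in which the jaws open and shut (so a half turn about z gives the same grasp; the last joint's range is limited). The gripper opens to 92 mm and grips with 3 to 60 N. Pads are 19 mm wide; open, the fingers measure 130 mm over their backs; the gripper's body (75 mm by 190 mm) begins 47 mm behind the grasp point.
Start: joints at [-1.338, 0.434, 0.025, 1.573, -0.012, 1.134, -0.075], TCP at [0.206, 0.59, 0.208] pointing down, gripper open.
Joint ranges: [-2.62, 2.62], [-0.44, 2.09], [-1.27, 1.32], [0.08, 2.57], [-1.32, 4.46], [0.12, 2], [-2.74, 2.74]. Speed limits (rad/s): [2.22, 2.22, 3.01, 3.01, 3.14, 3.14, 3.14].

INTERFACE

Orientations are given as a rotation vector (axis times angle).
In Python, from cell import monitor, imaging, workorder, outline_of gives the robot as it stands.
- The arm moves only by the tool move_arm, never from a script. Its argument "series" is a list of rows, each a list of 6 numbers: the shift along the world's x, y, z in cm, then the turn, a rotation vector about the world's x, y, z in degrees. A call has 1 to 8 rows; each row shifts and turns the commanded pose from where the row before left it; what a row does not reach is not made up. A row lasts 1/10 s, in which the tool goes at most 50 mm and 8.59 degrees, less where a joint would pass 70% of its speed; a pose out of reach is approached as far as the arm can. A call with a gripper value outside its range is refused whole. "grip" is the opening, from 0 (shut) to 1 (fully open), set as the call begins (left out, the last holds). The fingers move at their own pace and stop on an object; "force" is the grip in N (left out, the last holds). Time passes only in rows, so rows that do not move let the fingers close. It gives the time, the measured TCP pose, the force and the opening at its end, in the units of the state.
- monitor.observe(): the state, without advancing time (a new reading comes with each control period).
- imaging.get_image(name): name is "side" or "top" or "wrist"; returns a dict with "color" (420x560x3 uint8, red, green, blue), "fx", "fy", "cx", "cy" (pixels), "rvec" (rotation vector, rad) and "tvec" (3), from world to camera coordinates, as OpenCV has them; the wrist camera has in their place "mount" (4x4, takes a point from camera to tool coordinates, whose origin is the TCP and whose axes are the flange's). Camera axes: x right, y down, z forward; pixel columns grow to the right and rows downward; lengths in m; the calibration is good to about 2 mm. A picture is of the moment at which its call begins: read the wrist's pose just before it. There is no depth.
- workorder.sign_off(): hands the job in, once; it reports no verdict.
Trained networks look in the newest picture that a camera, given by its name, has taken for a name from the list of things; names that differ only in an ending like _2 or _b are one class to them, and where a whole thing is asked for, a point or a joint stands for the part that bears it (a point fixed in the world has none). Each returns a list of dicts, best first, with "p" (0 to 1); they miss things now and then, are a little off and sometimes report something else, mostly with a low value. They report only what shows in the picture. A call takes as long as a camera call.
- outline_of(camera, thing): "mask" (420x560 bool, what is visible of it) and "rect" ([left, top, width, height] in pixels, round what is visible of it).
The state is a dict: "clock": time; "joints": joint angles; "dq": joint speeds; "joint_efforts": joint torques, N m; "position": TCP position; "ee_rot": TCP orientation; "force": force on the tool from outside, world axes, zero at the start; "ft_torque": the same for the moment, N m; "width": opening from 0.0 (shut) to 1.0 (fully open).
Only numpy, scipy, OpenCV 4.12 (cv2) and the standard library are available. Lean on these libraries where they do the work, as an engineer would, in place of code of your own. Each camera call takes 0.05 s, during which the arm holds its last target. There are 200 camera calls.

## Working session

There is one attempt and no reset: what is moved stays moved. The work goes in short steps, Python scripts to look and compute and a tool call to move; the robot and the scene stay as the last step left them, time stands still between calls to the robot, and variables do not carry over. Pictures are saved under pics/ and viewed, about 8 in all and at most 12, crops included, and the job is handed in when it is done.

Besides the shell and the picture viewer there is one more tool, called after "Call:" in YAML: its name, and indented under it one key for each argument. move_arm: Moves the arm, as the interface text tells. Its arguments: {"type":"object","properties":{"series":{"type":"array"},"grip":{"type":"number"},"force":{"type":"number"}},"required":["series"]}

```bash
mkdir -p pics; ls
python3 - <<'E'
from cell import monitor, imaging, outline_of
import cv2,numpy as np
print(monitor.observe())
for n in ("top","side"):
    im=imaging.get_image(n); cv2.imwrite(f"pics/{n}0.png",im["color"][:,:,::-1])
    print(n,{k:np.round(v,3).tolist() for k,v in im.items() if k!="color"})
    for t in "pot roll roll_other tray mat post1 post2 tin cutter carton spray jar label_stack driver".split():
        r=outline_of(n,t)
        print(t,[(round(float(d["p"]),2),[int(v) for v in d["rect"]]) for d in r][:2])
w=imaging.get_image("wrist");print(np.round(w["mount"],4).tolist(),w["fx"],w["cx"],w["cy"])
E
```

```text
pics
{'clock': 0.0, 'joints': array([-1.33764002,  0.43519158,  0.02494716,  1.57410032, -0.0116066 ,
        1.13402109, -0.07508328]), 'dq': array([ 0.00024677, -0.00153823, -0.00066593, -0.00067988, -0.00048961,
       -0.00141422,  0.00115536]), 'joint_efforts': array([-1.01140125e-03, -6.67847300e+01,  9.84264202e-01, -3.14461362e+01,
       -6.07031467e-02,  4.27524280e-02,  1.86685816e-04]), 'position': array([0.2057861 , 0.58956561, 0.20746297]), 'ee_rot': array([-5.24957932e-01, -3.09728032e+00,  2.46499534e-03]), 'force': array([-0.67976496,  0.09081905, -0.41064983]), 'ft_torque': array([-0.00535381,  0.02636874,  0.0180189 ]), 'width': 0.999046392464098}
top {'fx': 420.882, 'fy': 420.882, 'cx': 276.188, 'cy': 203.747, 'rvec': [2.123, -2.155, 0.192], 'tvec': [-0.01, 0.538, 1.175]}
pot [(0.94, [228, 219, 27, 27]), (0.24, [293, 164, 10, 13])]
roll [(0.62, [221, 160, 23, 27])]
roll_other [(0.71, [285, 166, 24, 19]), (0.52, [348, 122, 27, 32])]
tray [(0.92, [329, 189, 90, 95]), (0.71, [436, 182, 25, 28])]
mat [(0.9, [137, 179, 75, 86]), (0.24, [291, 165, 10, 15])]
post1 [(0.51
[... 607 characters left out ...]
1, 219, 19, 19])]
tray [(0.87, [251, 258, 104, 90]), (0.57, [270, 157, 20, 34])]
mat [(0.96, [189, 179, 79, 37])]
post1 [(0.62, [283, 188, 11, 11]), (0.46, [309, 215, 16, 27])]
post2 [(0.62, [283, 188, 11, 11]), (0.46, [309, 215, 16, 27])]
tin [(0.75, [279, 211, 9, 20])]
cutter [(0.73, [200, 234, 46, 18])]
carton [(0.55, [306, 346, 64, 52])]
spray [(0.9, [372, 211, 32, 55])]
jar [(0.63, [271, 158, 20, 32])]
label_stack [(0.67, [160, 163, 29, 24])]
driver [(0.78, [403, 303, 24, 60]), (0.67, [190, 177, 77, 37])]
[[-0.0012, -0.9551, -0.2962, 0.0804], [1.0, -0.0011, -0.0006, -0.0002], [0.0003, -0.2962, 0.9551, -0.1754], [0.0, 0.0, 0.0, 1.0]] 320.7300820462299 284.01310844634196 207.8438337517967
```

```bash
cat > h.py <<'E'
from cell import monitor, imaging, outline_of
import cv2,numpy as np
from scipy.spatial.transform import Rotation as R
def cam(n):
    s=monitor.observe(); im=imaging.get_image(n)
    K=np.array([[im["fx"],0,im["cx"]],[0,im["fy"],im["cy"]],[0,0,1]])
    if n=="wrist":
        T=np.eye(4);T[:3,:3]=R.from_rotvec(s["ee_rot"]).as_matrix();T[:3,3]=s["position"]
        M=np.linalg.inv(T@im["mount"]);Rc,t=M[:3,:3],M[:3,3]
    else: Rc=R.from_rotvec(im["rvec"]).as_matrix();t=np.array(im["tvec"])
    return im["color"],K,Rc,t
def back(c,uv,z):
    _,K,Rc,t=c; d=Rc.T@np.linalg.inv(K)@np.array([uv[0],uv[1],1.]);o=-Rc.T@t
    return o+d*(z-o[2])/d[2]
def proj(c,p):
    _,K,Rc,t=c; q=K@(Rc@np.asarray(p,float)+t); return q[:2]/q[2]
def save(c,name,rect=None,scale=1):
    i=c[0][:,:,::-1]
    if rect: x,y,w,h=rect;i=i[y:y+h,x:x+w]
    cv2.imwrite("pics/"+name,cv2.resize(i,None,fx=scale,fy=scale,interpolation=cv2.INTER_CUBIC))
def cen(n,t,k=0):
    r=outline_of(n,t)
    if len(r)<=k: return None
    return cv2.minAreaRect(cv2.findNonZero(r[k]["mask"].astype(np.uint8)))
def st():
    s=monitor.observe();print(round(s["clock"],2),np.round(s["position"],4),np.round(s["ee_rot"],3),np.round(s["joints"],2),round(s["width"],3),np.round(s["force"],1))
E
python3 - <<'E'
from h import *
c=cam("top"); save(c,"t1.png",(60,100,430,220),1.8)
for t,z in dict(pot=.16,roll=.048,roll_other=.048,tray=.04,mat=.004,post1=.08,tin=.055,cutter=.018,carton=.055,spray=.17,jar=.1,label_stack=.04,driver=.02).items():
    r=cen("top",t)
    print(t,np.round(back(c,r[0],z),3)[:2],np.round([back(c,p,z)[:2] for p in cv2.boxPoints(r)],3).tolist() if t in("tray","mat","pot","cutter","carton") else "")
d=cam("side"); save(d,"s1.png",(150,140,270,270),2.2)
E
```

```text
pot [0.441 0.065] [[0.432, 0.106], [0.482, 0.079], [0.451, 0.023], [0.401, 0.05]]
roll [0.626 0.099] 
roll_other [ 0.628 -0.084] 
tray [ 0.435 -0.294] [[0.508, -0.164], [0.582, -0.342], [0.362, -0.421], [0.294, -0.247]]
mat [0.493 0.291] [[0.585, 0.409], [0.626, 0.231], [0.404, 0.175], [0.365, 0.349]]Traceback (most recent call last):
  File "<stdin>", line 5, in <module>
TypeError: 'NoneType' object is not subscriptable
```

View pics/t1.png

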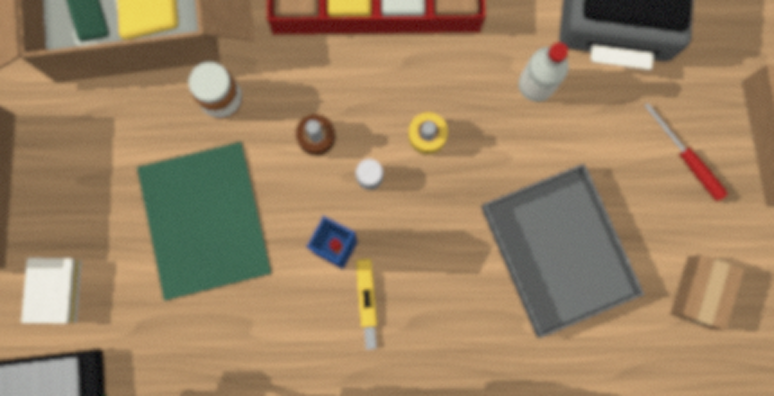

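Call:
move_arm:
  series:
    - [2.5,-4,1.5,0,0,0]
    - [2.5,-4,1.5,0,0,0]
    - [2.5,-4,1.5,0,0,0]
    - [2.5,-4,1.5,0,0,0]
    - [2.5,-4,1.5,0,0,0]
    - [2.5,-4,1.5,0,0,0]
    - [2.5,-4,1.5,0,0,0]
    - [2.5,-4,1.5,0,0,0]

```text
clock: 2.7
position: [0.4067, 0.2683, 0.3292]
ee_rot: [0.525, 3.097, 0.001]
force: [0.8, 1.6, 1.1]
width: 1.0
```

```bash
python3 -c "
from h import *; st()
d=cam('side'); save(d,'s1.png',(150,140,270,270),2.2)"
```

```text
2.7 [0.4067 0.2683 0.3292] [5.250e-01 3.097e+00 1.000e-03] [-0.87  0.12  0.2   1.71 -0.02  1.31  0.57] 1.0 [0.8 1.6 1.1]
```

Call:
move_arm:
  series:
    - [0,-4,0,0,0,8]
    - [0,-4,0,0,0,8]
    - [0,-4,0,0,0,8]
    - [0,-1,0,0,0,8]
    - [0,0,0,0,0,8]
    - [0,0,0,0,0,0]

```text
clock: 3.35
position: [0.4059, 0.1399, 0.3284]
ee_rot: [-0.568, 3.089, 0.001]
force: [-0.4, -0.1, -0.8]
width: 1.004
```

```bash
python3 -c "
from h import *; st()
c=cam('wrist'); save(c,'w1.png')
for t in ('pot','marker','tin','cutter','roll'):
  r=cen('wrist',t); print(t,r)
"
```

```text
3.35 [0.4059 0.1399 0.3284] [-5.680e-01  3.089e+00  1.000e-03] [-0.72  0.01  0.27  1.83 -0.    1.3   1.48] 1.004 [-0.4 -0.1 -0.8]
pot ((223.708251953125, 184.9185791015625), (49.3822021484375, 73.33482360839844), 47.60256576538086)
marker ((222.25003051757812, 180.75001525878906), (12.727920532226562, 7.77817440032959), 45.0)
tin ((175.0, 228.50001525878906), (27.577163696289062, 38.890872955322266), 45.0)
cutter ((221.96470642089844, 98.65882873535156), (19.089879989624023, 102.82504272460938), 12.52880859375)
roll ((216.5, 275.5), (29.0, 39.0), 90.0)
```

View pics/w1.png

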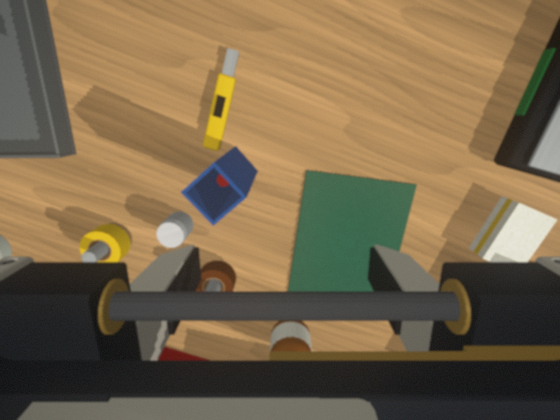

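```bash
cat > kin.py <<'E'
from h import *
D=[([-1.33764,.43519,.02495,1.5741,-.01161,1.13402,-.07508],[.20579,.58957,.20746],[-.52496,-3.09728,.00246])]
Ry=lambda a:R.from_euler('y',a);Rz=lambda a:R.from_euler('z',a)
def fk(p,q):
    d1,a2,L2,e,L3,w,L4,o1,o7=p   # offsets: a2 shoulder, e elbow, w wrist
    r=Rz(q[0]+o1);t=np.array([0,0,d1])+r.apply([a2,0,0])
    r=r*Ry(q[1])*Rz(q[2]);t=t+r.apply([e,0,L2])
    r=r*Ry(q[3]);t=t+r.apply([-e,0,0]);r=r*Rz(q[4]);t=t+r.apply([0,0,L3])
    r=r*Ry(q[5]);t=t+r.apply([w,0,0]);r=r*Rz(q[6]+o7);t=t+r.apply([0,0,L4]);return t,r
E
python3 - <<'E'
from kin import *
from scipy.optimize import least_squares
import json
s=monitor.observe()
D+= [([-.87,.12,.2,1.71,-.02,1.31,.57],[.4067,.2683,.3292],[.525,3.097,.001]),(s["joints"],s["position"],s["ee_rot"])]
json.dump([[list(map(float,x)) for x in d] for d in D],open("D.json","w"))
def f(p):
    o=[]
    for q,t,rv in D:
        tt,r=fk(p,q);o+=[(tt-t)*10,(R.from_rotvec(rv).inv()*r).as_rotvec()]
    return np.concatenate(o+[(p[[1,3,5]])*.01])
for o7 in(0,1.57,3.14,-1.57):
    b=least_squares(f,[.36,0,.42,0,.4,0,.25,2.57,o7]);print(round(b.cost,5),np.round(b.x,3))
i=np.array
c=cam("wrist")
P=[back(c,u,.16)[:2] for u in ((182,191),(220,160),(243,193),(213,223))]
print(np.round(P,3),np.round(np.mean(P,0),4)); print([np.round(np.linalg.norm(P[k]-P[k-1]),3) for k in range(4)],[np.degrees(np.arctan2(*(P[k]-P[k-1])[::-1])).round(1) for k in range(4)])
print("base",[np.round(back(c,u,0)[:2],3) for u in((236,147),(257,172))])
for t,z in dict(tin=.055,roll=.048).items(): print(t,back(c,cen("wrist",t)[0],z))
E
```

```text
0.86454 [-18.57    1.653   1.776  -0.434   0.944   2.074 -17.771   2.642   1.278]
0.86454 [-18.57    1.653   1.776  -0.434   0.944   2.074 -17.771   2.642   1.278]
0.86454 [-18.57    1.653   1.776  -0.434   0.944   2.074 -17.771   2.642   1.278]
0.86454 [-18.57    1.653   1.776  -0.434   0.944   2.074 -17.771   2.642  -5.006]
[[0.452 0.037]
 [0.404 0.066]
 [0.43  0.101]
 [0.476 0.08 ]] [0.4404 0.071 ]
[np.float64(0.049), np.float64(0.056), np.float64(0.043), np.float64(0.05)] [np.float64(-119.1), np.float64(148.5), np.float64(53.1), np.float64(-24.6)]
base [array([0.41 , 0.062]), array([0.436, 0.105])]
tin [0.45374203 0.06261142 0.055     ]
roll [0.60598822 0.10050039 0.048     ]
```

View pics/s1.png

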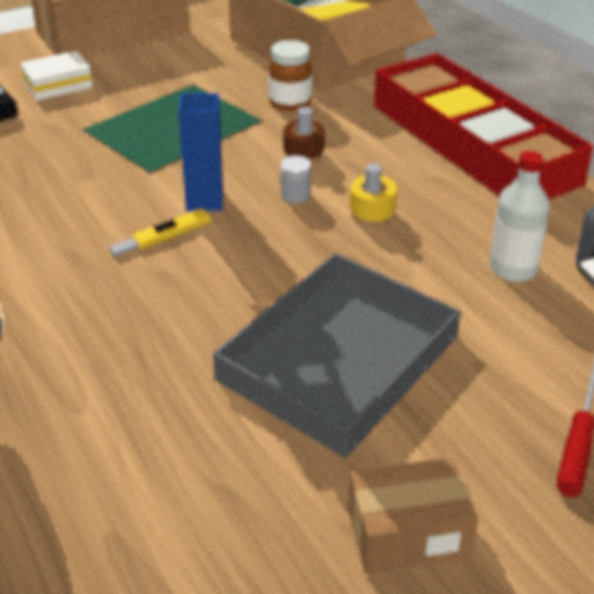

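```bash
cat > kin.py <<'E'
from h import *
import json,itertools
from scipy.optimize import least_squares
Ry=lambda a:R.from_euler('y',a);Rz=lambda a:R.from_euler('z',a)
def fk(p,q,s):
    d1,a2,L2,e,L3,w,L4,o1,o7,lat=p
    r=Rz(s[0]*q[0]+o1);t=np.array([0,0,d1])+r.apply([a2,0,0])
    r=r*Ry(q[1])*Rz(s[1]*q[2]);t=t+r.apply([e,lat,L2])
    r=r*Ry(q[3]);t=t+r.apply([-e,0,0]);r=r*Rz(s[2]*q[4]);t=t+r.apply([0,0,L3])
    r=r*Ry(q[5]);t=t+r.apply([w,0,0]);r=r*Rz(s[3]*q[6]+o7);t=t+r.apply([0,0,L4]);return t,r
def fit(D):
    out=[]
    for s in itertools.product((1,-1),repeat=4):
        def f(p):
            o=[]
            for q,t,rv in D:
                tt,r=fk(p,q,s);o+=[(tt-t)*10,(R.from_rotvec(rv).inv()*r).as_rotvec()]
            return np.concatenate(o+[(p[[1,3,5,9]])*.03,(p-[.36,0,.42,0,.4,0,.25,0,0,0])[[0,2,4,6]]*.01])
        for o1 in(0,1.57,3.14,-1.57):
          for o7 in (0,1.57,3.14,-1.57):
            b=least_squares(f,[.36,0,.42,0,.4,0,.25,o1,o7,0],max_nfev=60);out.append((b.cost,s,b.x))
    out.sort(key=lambda x:x[0]);return out
E
python3 - <<'E'
from kin import *
D=json.load(open("D.json"))
for c,s,x in fit(D)[:8]: print(round(c,6),s,np.round(x,3))
E
```

```text
5.9e-05 (-1, -1, -1, -1) [ 1.000e-03  2.900e-02  5.300e-01  1.000e-02  4.190e-01  2.400e-02
  1.030e-01  3.100e-02  1.602e+00 -7.300e-02]
5.9e-05 (-1, -1, -1, -1) [ 1.000e-03  2.900e-02  5.300e-01  1.000e-02  4.190e-01  2.400e-02
  1.030e-01  3.100e-02  1.602e+00 -7.300e-02]
5.9e-05 (-1, -1, -1, -1) [ 1.000e-03  2.900e-02  5.300e-01  1.000e-02  4.190e-01  2.400e-02
  1.030e-01  3.100e-02  1.602e+00 -7.300e-02]
5.9e-05 (-1, -1, -1, -1) [ 1.000e-03  2.900e-02  5.300e-01  1.000e-02  4.190e-01  2.400e-02
  1.030e-01  3.100e-02  1.602e+00 -7.300e-02]
5.9e-05 (-1, -1, -1, -1) [ 1.000e-03  2.900e-02  5.300e-01  1.000e-02  4.190e-01  2.400e-02
  1.030e-01  3.100e-02  1.602e+00 -7.300e-02]
5.9e-05 (-1, -1, -1, -1) [ 1.000e-03  2.900e-02  5.300e-01  1.000e-02  4.190e-01  2.400e-02
  1.030e-01  3.100e-02 -4.681e+00 -7.300e-02]
5.9e-05 (-1, -1, -1, -1) [ 1.000e-03  2.900e-02  5.300e-01  1.000e-02  4.190e-01  2.400e-02
  1.030e-01  3.100e-02  1.602e+00 -7.300e-02]
5.9e-05 (-1, -1, -1, -1) [ 1.000e-03  2.900e-02  5.300e-01  1.000e-02  4.190e-01  2.400e-02
  1.030e-01  3.100e-02  1.602e+00 -7.300e-02]
```

Call:
move_arm:
  series:
    - [2,1,-0.5,0,0,8]
    - [2,1,-0.5,0,0,8]
    - [2,1,-0.5,0,0,8]
    - [2,1,-0.5,0,0,8]
    - [2,1,-0.5,0,0,8]
    - [0,0,0,-7,3.9,0]
    - [0,0,0,-7,3.9,0]
    - [0,0,0,-7,3.9,0]

```text
clock: 4.6
position: [0.5065, 0.1904, 0.3041]
ee_rot: [1.395, -2.383, 0.303]
force: [0.1, 0.3, -0.5]
width: 1.0
```

Call:
move_arm:
  series:
    - [0,0,0,-7,3.9,0]
    - [0,0,0,0,0,0]
    - [0,0,0,0,0,0]

```text
clock: 4.9
position: [0.5062, 0.1908, 0.3017]
ee_rot: [1.332, -2.27, 0.384]
force: [-0.2, -0.0, -0.5]
width: 1.003
```

```bash
cat > add.py <<'E'
from kin import *
s=monitor.observe();D=json.load(open("D.json"));D.append([s[k].tolist() for k in("joints","position","ee_rot")]);json.dump(D,open("D.json","w"));st()
E
python3 add.py
python3 - <<'E'
from kin import *
D=json.load(open("D.json"));D=[D[0]]+D[2:]
f=fit(D);c,s,x=f[0]
print(round(c,7),s,np.round(x,4));json.dump(x.tolist(),open("p.json","w"))
for q,t,rv in D: a,r=fk(x,q,s);print(np.round((a-t)*1e3,1),np.round((R.from_rotvec(rv).inv()*r).as_rotvec(),4))
E
```

```text
4.9 [0.5062 0.1908 0.3017] [ 1.332 -2.27   0.384] [-0.78  0.57  0.28  1.29  0.14  1.78  2.12] 1.003 [-0.2 -0.  -0.5]
6.12e-05 (-1, -1, -1, -1) [ 0.2757 -0.0119  0.5402 -0.0024  0.4443 -0.0091  0.3687 -0.0174  1.5543
 -0.0418]
[-0.1  0.1  0.1] [0.     0.     0.0009]
[ 0.2 -0.3 -0.2] [-0.      0.      0.0009]
[-0.2  0.1  0.1] [-0.0092 -0.0001 -0.0018]
```

```bash
cat > ik.py <<'E'
from kin import *
P=np.array(json.load(open("p.json")));S=(-1,)*4
lo=np.array([-2.62,-.44,-1.27,.08,-1.32,.12,-2.74])+.03;hi=np.array([2.62,2.09,1.32,2.57,4.46,2,2.74])-.03
def ik(t,r,q0,w=.003):
    f=lambda q:np.concatenate([(fk(P,q,S)[0]-t)*10,(r.inv()*fk(P,q,S)[1]).as_rotvec(),w*(q-q0)])
    b=least_squares(f,np.clip(q0,lo+1e-3,hi-1e-3),bounds=(lo,hi))
    a,rr=fk(P,b.x,S);return b.x,np.linalg.norm(a-t)*1e3,np.degrees((r.inv()*rr).magnitude())
def ori(az,tilt,roll=0):
    # tool z at azimuth az, tilt from down; tool x up side; roll about tool z
    a=np.radians(az);t=np.radians(tilt)
    z=np.array([np.sin(t)*np.cos(a),np.sin(t)*np.sin(a),-np.cos(t)]);y=np.array([-np.sin(a),np.cos(a),0])*-1
    x=np.cross(y,z);return R.from_matrix(np.c_[x,y,z])*Rz(np.radians(roll))
E
python3 - <<'E'
from ik import *
q0=monitor.observe()["joints"]
rng=np.random.default_rng(0)
def best(t,r,n=6):
    out=[]
    for k in range(n):
        s=q0 if k==0 else rng.uniform(lo,hi); out.append(ik(t,r,s))
    return [o for o in out if o[1]<5 and o[2]<1]
print("cur",np.degrees(R.from_rotvec(monitor.observe()["ee_rot"]).as_matrix()[:,2]/1).round())
for az in(-119,-29,61):
  for tilt in(50,65,80):
    for t,n in(([.44,.068,.118],"pick"),([.5,.29,.122],"mat")):
      o=best(np.array(t),ori(az,tilt)); print(az,tilt,n,len(o),[np.round(x[0],2).tolist() for x in o[:2]])
for az in range(-180,180,45):
  o=best(np.array([.435,-.29,.14]),ori(az,65,180)); print("pour",az,len(o),[np.round(x[0],2).tolist() for x in o[:2]])
E
```

```text
cur [-15. -27. -49.]
-119 50 pick 2 [[-0.78, 0.75, 0.29, 1.66, 0.25, 1.51, 2.04], [-1.03, 0.87, 0.7, 1.66, 0.03, 1.46, 2.29]]
-119 50 mat 2 [[-0.88, 1.0, 0.24, 1.08, 0.12, 1.88, 1.96], [-0.69, 0.98, -0.16, 1.08, 0.34, 1.94, 1.78]]
-119 65 pick 3 [[-0.81, 0.92, 0.3, 1.54, 0.3, 1.71, 2.02], [-0.28, 0.93, -0.53, 1.53, 0.63, 1.97, 1.59]]
-119 65 mat 0 []
-119 80 pick 4 [[-0.82, 1.09, 0.31, 1.44, 0.35, 1.89, 2.03], [-0.66, 1.05, 0.04, 1.44, 0.47, 1.97, 1.86]]
-119 80 mat 0 []
-29 50 pick 5 [[-0.86, 0.32, -0.12, 2.54, 1.46, 0.91, 1.92], [-0.8, 0.32, -0.18, 2.54, 1.46, 0.93, 1.92]]
-29 50 mat 1 [[-1.1, 0.53, -0.03, 2.06, 1.13, 1.03, 2.21]]
-29 65 pick 0 []
-29 65 mat 4 [[-1.21, 0.68, -0.03, 2.07, 1.27, 1.24, 1.96], [-0.92, 0.7, -0.4, 2.07, 1.37, 1.46, 1.92]]
-29 80 pick 2 [[-1.12, 0.89, -0.16, 2.54, 1.44, 1.48, 1.26], [-1.16, 0.89, -0.12, 2.54, 1.44, 1.45, 1.26]]
-29 80 mat 5 [[-1.31, 0.87, 0.02, 2.05, 1.32, 1.44, 1.78], [-0.76, 0.97, -0.7, 2.05, 1.55, 1.97, 1.76]]
61 50 pick 4 [[0.74, 0.4, -0.42, 2.39, -1.29, 0.74, 1.01], [0.74, 0.4, -0.42, 2.39, -1.29, 0.74, 1.01]]
61 50 mat 0 []
61 65 pick 2 [[1.14, 0.69, -0.73, 2.4, -1.29, 0.73, 1.24], [1.14, 0.69, -0.73, 2.4, -1.29, 0.73, 1.24]]
61 65 mat 1 [[-0.67, 0.75, 0.64, 2.44, 4.13, 1.44, 1.25]]
61 80 pick 4 [[1.15, 0.92, -0.62, 2.36, -1.29, 0.92, 1.46], [1.61, 1.36, -1.24, 2.38, -0.43, 0.38, 0.6]]
61 80 mat 0 []
pour -180 3 [[-0.07, 1.2, 0.8, 1.15, -0.08, 1.97, -0.84], [-0.07, 1.2, 0.8, 1.15, -0.09, 1.97, -0.84]]
pour -135 4 [[0.03, 0.82, -0.05, 1.62, 0.73, 1.67, -1.12], [0.43, 0.9, -0.66, 1.62, 0.97, 1.97, -1.34]]
pour -90 5 [[-1.05, 1.29, 1.29, 2.24, -0.14, 0.38, 0.02], [-0.07, 0.59, -0.16, 2.21, 1.28, 1.31, -1.26]]
pour -45 0 []
pour 0 0 []
pour 45 1 [[1.52, 0.75, -0.54, 1.92, -0.81, 1.12, -2.31]]
pour 90 1 [[1.26, 1.01, -0.66, 1.36, -0.27, 1.7, -2.43]]
pour 135 0 []
```

Call:
move_arm:
  series:
    - [0,0,-2,-7.4,4.1,0]
    - [0,0,-2,-7.4,4.1,0]
    - [0,0,-2,-7.4,4.1,0]
    - [0,0,-2,-7.4,4.1,0]
    - [0,0,-2,0,0,0]
    - [0,-0.3,-2,0,0,0]
    - [0,0,0,0,0,0]
    - [0,0,0,0,0,0]

```text
clock: 5.7
position: [0.505, 0.1798, 0.1893]
ee_rot: [1.077, -1.844, 0.615]
force: [0.8, 0.5, 0.2]
width: 1.001
```

```bash
python3 add.py
python3 - <<'E'
from ik import *
c=cam("wrist"); i=c[0].copy()
z=R.from_rotvec(monitor.observe()["ee_rot"]).as_matrix();print(np.round(z,3).tolist())
a=np.radians(61);u=np.array([np.cos(a),np.sin(a)]);v=np.array([-u[1],u[0]])
for h in(0,.16):
    pts=[proj(c,[*(np.array([.4405,.068])+.026*(x*u+y*v)),h]) for x,y in((1,1),(1,-1),(-1,-1),(-1,1))]
    cv2.polylines(i,[np.int32(pts)],True,(255,0,0),1)
save((i,),"w2.png")
print(cen("wrist","pot"))
E
```

```text
5.7 [0.505  0.1798 0.1893] [ 1.077 -1.844  0.615] [-0.97  1.03  0.64  1.18  0.08  1.94  2.3 ] 1.001 [0.8 0.5 0.2]
[[-0.229, -0.866, -0.444], [-0.426, 0.499, -0.754], [0.875, 0.016, -0.484]]
((164.30003356933594, 351.3999938964844), (4.472135543823242, 17.441329956054688), 26.56505012512207)
```

View pics/w2.png

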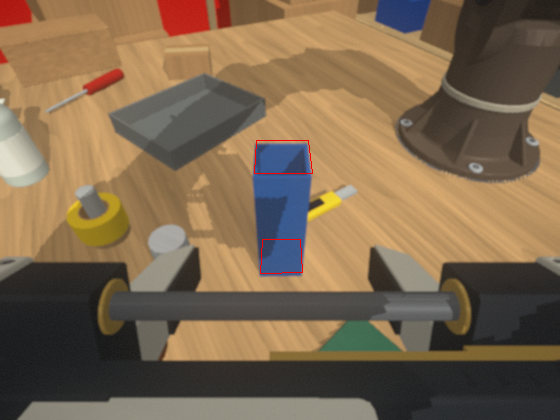

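Call:
move_arm:
  series:
    - [-1.6,-2.8,-1.8,0,0,0]
    - [-1.6,-2.8,-1.8,0,0,0]
    - [-1.6,-2.8,-1.8,-1.7,1,0]
    - [-1.1,-1.9,-1.2,-0.9,0.5,1]
    - [-0.6,-0.9,-0.5,0,0,0]
    - [0,0,0,0,0,0]

```text
clock: 6.4
position: [0.4391, 0.0674, 0.1172]
ee_rot: [1.066, -1.788, 0.649]
force: [-0.1, -0.2, -0.4]
width: 1.001
```

```bash
python3 add.py
python3 - <<'E'
from h import *
m=R.from_rotvec(monitor.observe()["ee_rot"]).as_matrix();print(np.round(m,3).tolist())
E
```

```text
6.4 [0.4391 0.0674 0.1172] [ 1.066 -1.788  0.649] [-0.99  1.01  0.64  1.57  0.12  1.62  2.26] 1.001 [-0.1 -0.2 -0.4]
[[-0.197, -0.874, -0.444], [-0.387, 0.485, -0.784], [0.901, 0.017, -0.434]]
```

Call:
move_arm:
  series:
    - [0,0,0,0,0,0]
    - [0,0,0,0,0,0]
    - [0,0,0,0,0,0]
    - [0,0,0,0,0,0]
    - [0,0,0,0,0,0]
    - [0,0,0,0,0,0]
  grip: 0
  force: 40

```text
clock: 7.0
position: [0.4398, 0.068, 0.1165]
ee_rot: [1.066, -1.787, 0.651]
force: [0.5, 1.2, 0.8]
width: 0.569
```

Call:
move_arm:
  series:
    - [0,0,1.5,0,0,0]
    - [0,0,2,0,0,0]
    - [0,0,3,0,0,0]
    - [0,0,3,0,0,0]
    - [0,0,3,0,0,0]
    - [0,0,0,0,0,0]

```text
clock: 7.6
position: [0.4409, 0.0675, 0.2461]
ee_rot: [1.066, -1.794, 0.652]
force: [-0.3, -0.5, -1.5]
width: 0.561
```

```bash
python3 add.py
python3 - <<'E'
from ik import *
s=monitor.observe()
D=json.load(open("D.json"));D=[D[0]]+D[2:]
q0=s["joints"];r0=R.from_rotvec(s["ee_rot"]);p0=s["position"]
for q,t,rv in D: a,r=fk(P,q,S);print(np.round((a-t)*1e3,1),end=' ')
c=cam("top")
for t,z in dict(tray=.04,mat=.004,tin=.055,spray=.0,jar=.0).items():
    k=cen("top",t)
    if k: print(t,np.round(back(c,k[0],z),3)[:2], np.round([back(c,p,z)[:2] for p in cv2.boxPoints(k)],3).tolist() if t in("tray","mat") else "")
# candidate pour path: seed-following IK
for az in(-119.5,-130,-140,-150,-160):
  for R_ in (90,135,180,):
    q,e,a=ik(np.array([.45,-.27,.2]),ori(az,64,R_),q0);print(az,R_,np.round(q,2),round(e,1),round(a,1))
E
```

```text
7.6 [0.4409 0.0675 0.2461] [ 1.066 -1.794  0.652] [-1.02  0.85  0.7   1.53  0.21  1.79  2.33] 0.561 [-0.3 -0.5 -1.5]
[-0.1  0.1  0.1] [ 0.2 -0.3 -0.2] [-0.2  0.1  0.1] [-2.4 -9.8  3.8] [ -7.1 -12.8  -1.8] [ -5.8 -13.1  -2.5] tray [ 0.433 -0.292] [[0.507, -0.161], [0.582, -0.337], [0.361, -0.42], [0.29, -0.249]]
mat [0.492 0.292] [[0.58, 0.413], [0.624, 0.23], [0.405, 0.173], [0.364, 0.352]]
tin [ 0.727 -0.276] 
spray [ 0.744 -0.292] 
jar [ 0.637 -0.086] 
-119.5 90 [-0.83  1.19  1.28  1.78 -0.02  1.13  1.37] 0.0 0.0
-119.5 135 [-0.83  1.2   1.29  1.78 -0.03  1.13  0.59] 0.0 0.0
-119.5 180 [-1.18  1.48  1.29  2.49  3.01  0.15  2.71] 33.2 49.8
-130 90 [-0.72  1.2   1.25  1.65 -0.04  1.32  1.31] 0.0 0.0
-130 135 [-0.73  1.24  1.29  1.65 -0.08  1.32  0.56] 0.0 0.0
-130 180 [-1.16  1.4   1.29  2.49  2.96  0.15  2.71] 36.8 58.0
-140 90 [-0.61  1.22  1.23  1.52 -0.07  1.49  1.26] 0.0 0.0
-140 135 [-0.62  1.27  1.29  1.52 -0.12  1.49  0.53] 0.0 0.0
-140 180 [-1.13  1.3   1.29  2.48  2.9   0.15  2.71] 40.4 65.8
-150 90 [-0.5   1.25  1.22  1.4  -0.11  1.66  1.2 ] 0.0 0.0
-150 135 [-0.51  1.3   1.29  1.4  -0.16  1.66  0.48] 0.0 0.0
-150 180 [-1.09  1.16  1.29  2.48  2.85  0.15  2.71] 43.4 73.3
-160 90 [-0.39  1.27  1.21  1.29 -0.16  1.81  1.15] 0.0 0.0
-160 135 [-0.4   1.32  1.29  1.29 -0.21  1.82  0.42] 0.0 0.0
-160 180 [ 0.69  0.82 -1.24  2.01  1.19  1.97  2.71] 45.4 108.1
```

Call:
move_arm:
  series:
    - [0,-2,0.5,0,0,-2]
    - [0,-4.2,0,0,0,-2]
    - [0,-4.2,0,0,0,-2]
    - [0,-4.2,0,0,0,-2]
    - [0,-4.2,0,0,0,-2]
    - [-1,-4.2,0,0,0,-2]
    - [-1,-4.2,0,0,0,-2]
    - [-1,-4.2,0,0,0,-2]

```text
clock: 8.7
position: [0.4086, -0.2481, 0.2464]
ee_rot: [0.793, -1.89, 0.477]
force: [0.4, 0.4, -2.2]
width: 0.561
```

Call:
move_arm:
  series:
    - [-1,-4.2,0,0,0,-2]
    - [-1.2,-3.5,0,0,0,-2]
    - [-1.2,-2,0,0,0,0]
    - [0,0,0,0,0,0]

```text
clock: 9.1
position: [0.3714, -0.3463, 0.2474]
ee_rot: [0.718, -1.912, 0.432]
force: [-0.1, 0.1, -1.3]
width: 0.563
```

```bash
python3 add.py
python3 - <<'E'
from ik import *
D=json.load(open("D.json"));D=[D[0]]+D[2:]
x0=P
def f(p):
    o=[]
    for q,t,rv in D:
        tt,r=fk(p,q,S);o+=[(tt-t)*10,(R.from_rotvec(rv).inv()*r).as_rotvec()]
    return np.concatenate(o)
b=least_squares(f,x0);print(b.cost,np.round(b.x,3));json.dump(b.x.tolist(),open("p.json","w"));P[:]=b.x
s=monitor.observe();r0=R.from_rotvec(s["ee_rot"]);m=r0.as_matrix();print(np.round(m,3).tolist())
q=s["joints"]
for k in range(1,9):
    t=np.array([.373,-.343,.25 if k<5 else .25-.13*(k-4)/4]);q,e,a=ik(t,r0*Rz(np.radians(165*k/8)),q,.01);print(k,np.round(q,2),round(e,1),round(a,1))
E
```

```text
9.1 [ 0.3714 -0.3463  0.2474] [ 0.718 -1.912  0.432] [-0.41  0.82  0.85  1.73  0.4   1.41  2.54] 0.563 [-0.1  0.1 -1.3]
0.004821830677585535 [ 0.256 -0.012  0.54   0.013  0.428 -0.005  0.365  0.002  1.572 -0.053]
[[-0.317, -0.65, -0.69], [-0.291, 0.76, -0.582], [0.903, 0.016, -0.43]]
1 [-0.45  0.88  0.95  1.71  0.32  1.39  2.27] 0.0 0.0
2 [-0.49  0.94  1.06  1.71  0.25  1.36  1.99] 0.0 0.0
3 [-0.53  1.02  1.16  1.71  0.16  1.33  1.73] 0.0 0.0
4 [-0.55  1.1   1.27  1.71  0.06  1.31  1.47] 0.0 0.0
5 [-0.55  1.18  1.29  1.73 -0.02  1.26  1.14] 0.0 0.0
6 [-0.55  1.25  1.29  1.75 -0.09  1.23  0.8 ] 0.0 0.0
7 [-0.55  1.31  1.29  1.76 -0.15  1.2   0.45] 0.0 0.0
8 [-0.55  1.38  1.29  1.76 -0.22  1.18  0.11] 0.0 0.0
```

Call:
move_arm:
  series:
    - [0,0,0,-5.9,-5,-3.7]
    - [0,0,0,-5.9,-5,-3.7]
    - [0,0,0,-5.9,-5,-3.7]
    - [0,0,0,-5.9,-5,-3.7]
    - [0,0,0,-5.9,-5,-3.7]
    - [0,0,0,-5.9,-5,-3.7]
    - [0,0,0,-5.9,-5,-3.7]
    - [0,0,0,-5.9,-5,-3.7]

```text
clock: 9.9
position: [0.3758, -0.3424, 0.2459]
ee_rot: [-0.526, -2.164, 1.142]
force: [-0.9, -0.4, -1.7]
width: 0.562
```

Call:
move_arm:
  series:
    - [0,0,-1,-5.9,-5,-3.7]
    - [0,0,-2,-5.9,-5,-3.7]
    - [0,0,-2,-5.9,-5,-3.7]
    - [0,0,-2,-5.9,-5,-3.7]
    - [0,0,-2,0,0,0]
    - [0,0,0,0,0,0]

```text
clock: 10.5
position: [0.3753, -0.3421, 0.1538]
ee_rot: [-1.213, -2.058, 1.432]
force: [-0.6, -0.0, -1.1]
width: 0.564
```

```bash
cat > pot.py <<'E'
from h import *
s=monitor.observe();st();m=R.from_rotvec(s["ee_rot"]).as_matrix()
p=R.from_matrix([[-0.197,-0.874,-0.444],[-0.387,0.485,-0.784],[0.901,0.017,-0.434]]).inv().apply([0,0,1]) # pot z in tool
u=m@p;print("tool z",np.round(m[:,2],2),"mouth dir",np.round(u,3),"elev",np.degrees(np.arcsin(u[2])).round(1),"mouth",np.round(s["position"]+.042*u,3))
a=np.radians(21);d=(s["position"]+.042*u)[:2]-[.434,-.292];print("mouth in tray",np.round([d@[np.cos(a),np.sin(a)],d@[-np.sin(a),np.cos(a)]],3))
E
python3 pot.py
```

```text
10.5 [ 0.3753 -0.3421  0.1538] [-1.213 -2.058  1.432] [-0.56  1.23  1.24  1.77 -0.06  1.22  1.12] 0.564 [-0.6 -0.  -1.1]
tool z [-0.69 -0.58 -0.43] mouth dir [-0.206  0.979  0.011] elev 0.6 mouth [ 0.367 -0.301  0.154]
mouth in tray [-0.066  0.016]
```

Call:
move_arm:
  series:
    - [1,-1.5,-1,-5.9,-5,-3.7]
    - [0.5,-1.5,-1,-5.9,-5,-3.7]
    - [0,0,-0.5,-5.9,-5,-3.7]
    - [0,0,-0.5,-5.9,-5,-3.7]
    - [0,0,0,-5.9,-5,-3.7]
    - [0,0,0,-5.9,-5,-3.7]
    - [0,0,0,0,0,0]
    - [0,0,0,0,0,0]

```text
clock: 11.3
position: [0.3909, -0.373, 0.127]
ee_rot: [2.131, 1.42, -1.608]
force: [-1.1, -0.1, -1.8]
width: 0.562
```

Call:
move_arm:
  series:
    - [0,0,0,0,0,0]
    - [0,0,0,0,0,0]
    - [0,0,0,0,0,0]
    - [0,0,0,0,0,0]

```text
clock: 11.7
position: [0.3907, -0.373, 0.1265]
ee_rot: [2.132, 1.413, -1.607]
force: [-0.1, 0.7, -1.7]
width: 0.565
```

```bash
python3 pot.py
python3 - <<'E'
from h import *
c=cam("top");d=cam("side")
for n in("top","side","wrist"):
    if n=="wrist": cam(n)
    print(n,[(round(float(x["p"]),2),[int(v) for v in x["rect"]]) for x in outline_of(n,"marker")][:2])
a=c[0][170:300,300:440];b=d[0][230:360,235:375]
cv2.imwrite("pics/p3.png",cv2.resize(np.hstack([a,b])[:,:,::-1],None,fx=2.8,fy=2.8,interpolation=cv2.INTER_CUBIC))
E
```

```text
11.7 [ 0.3907 -0.373   0.1265] [ 2.132  1.413 -1.607] [-0.51  1.34  1.3   1.71 -0.17  1.21  0.31] 0.565 [-0.1  0.7 -1.7]
tool z [-0.69 -0.58 -0.43] mouth dir [ 0.313  0.777 -0.546] elev -33.1 mouth [ 0.404 -0.34   0.104]
mouth in tray [-0.045 -0.034]
top []
side []
wrist [(0.88, [345, 0, 40, 25])]
```

View pics/p3.png

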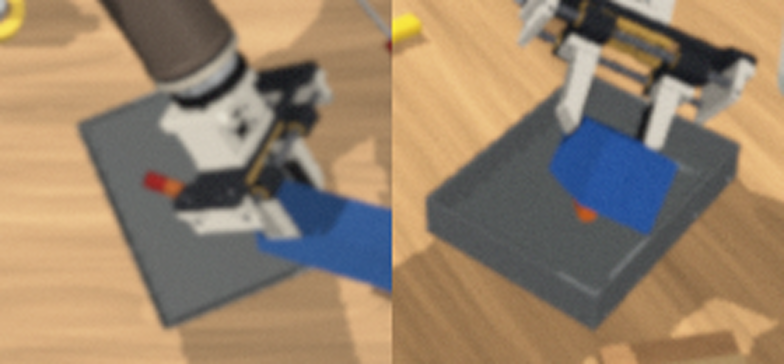

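Call:
move_arm:
  series:
    - [-0.6,-1.6,1.1,0,0,0]
    - [-0.9,-2.3,1.7,0,0,0]
    - [-0.9,-2.3,1.7,0,0,0]
    - [0,0,4,0,0,0]
    - [0,0,4,0,0,0]
    - [0,0,0,0,0,0]

```text
clock: 12.6
position: [0.3653, -0.4378, 0.258]
ee_rot: [2.136, 1.403, -1.602]
force: [0.5, 0.3, -2.1]
width: 0.567
```

```bash
python3 pot.py
python3 - <<'E'
from h import *
c=cam("top");d=cam("side")
for n,k in(("top",c),("side",d)):
    print(n,[(round(float(x["p"]),2),[int(v) for v in x["rect"]]) for x in outline_of(n,"marker")][:2])
    r=cen(n,"marker")
    if r: print(np.round([back(k,p,.013)[:2] for p in [r[0],*cv2.boxPoints(r)]],3).tolist())
a=c[0][170:300,300:440];b=d[0][230:360,235:375]
cv2.imwrite("pics/p4.png",cv2.resize(np.hstack([a,b])[:,:,::-1],None,fx=2.8,fy=2.8,interpolation=cv2.INTER_CUBIC))
E
```

```text
12.6 [ 0.3653 -0.4378  0.258 ] [ 2.136  1.403 -1.602] [-0.42  1.09  1.31  1.69  0.09  1.22  0.31] 0.567 [ 0.5  0.3 -2.1]
tool z [-0.69 -0.58 -0.43] mouth dir [ 0.318  0.774 -0.548] elev -33.2 mouth [ 0.379 -0.405  0.235]
mouth in tray [-0.092 -0.086]
top [(0.65, [349, 230, 30, 20])]
[[0.436, -0.282], [0.442, -0.236], [0.464, -0.246], [0.43, -0.327], [0.408, -0.317]]
side [(0.61, [315, 214, 10, 28]), (0.54, [297, 280, 8, 28])]
[[0.648, -0.059], [0.593, -0.109], [0.679, 0.016], [0.71, -0.003], [0.621, -0.126]]
```

View pics/p4.png

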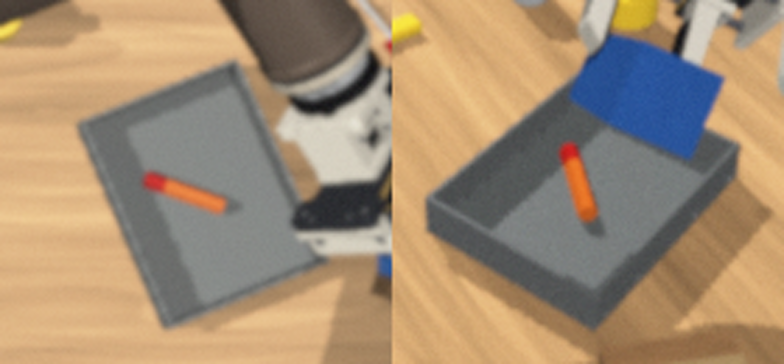

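Call:
move_arm:
  series:
    - [0,1,1,5.9,5,3.7]
    - [0,1,1,5.9,5,3.7]
    - [0,1,0,5.9,5,3.7]
    - [0,1,0,5.9,5,3.7]
    - [0,1,0,5.9,5,3.7]
    - [0,1,0,5.9,5,3.7]
    - [0,1,0,5.9,5,3.7]
    - [0,1,0,5.9,5,3.7]

```text
clock: 13.7
position: [0.3666, -0.3545, 0.2709]
ee_rot: [-0.858, -2.134, 1.292]
force: [-0.5, 0.0, -0.8]
width: 0.562
```

Call:
move_arm:
  series:
    - [0,0,0,5.9,5,3.7]
    - [0,0,0,5.9,5,3.7]
    - [0,0,0,5.9,5,3.7]
    - [0,0,0,5.9,5,3.7]
    - [0,0,0,5.9,5,3.7]
    - [0,0,0,5.9,5,3.7]
    - [0,0,0,5.9,5,3.7]
    - [0,0,0,5.9,5,3.7]

```text
clock: 14.5
position: [0.3665, -0.3551, 0.2708]
ee_rot: [0.447, -2.022, 0.617]
force: [0.5, -0.8, -1.8]
width: 0.567
```

Call:
move_arm:
  series:
    - [0,0,0,5.9,5,3.7]
    - [0,0,0,5.9,5,3.7]
    - [0,0,0,0,0,0]

```text
clock: 14.8
position: [0.3664, -0.3552, 0.2708]
ee_rot: [0.73, -1.91, 0.433]
force: [-1.2, -0.1, -2.0]
width: 0.568
```

```bash
python3 pot.py
python3 - <<'E'
from ik import *
s=monitor.observe()
for az in(-66,-80,-95,-105):
    q=s["joints"]
    for k in range(1,6):
        f=k/5;t=(1-f)*s["position"]+f*np.array([.47,.27,.25]);q,e,a=ik(t,ori(-140+f*(az+140),64),q,.01)
    q,e,a=ik(np.array([.47,.27,.121]),ori(az,64),q,.01);print(az,np.round(q,2),round(e,1),round(a,1))
E
```

```text
14.8 [ 0.3664 -0.3552  0.2708] [ 0.73  -1.91   0.433] [-0.24  0.68  0.56  1.71  0.56  1.54  2.4 ] 0.568 [-1.2 -0.1 -2. ]
tool z [-0.69 -0.59 -0.43] mouth dir [ 0.004 -0.     1.   ] elev 89.8 mouth [ 0.367 -0.355  0.313]
mouth in tray [-0.086 -0.035]
-66 [-1.16  0.82  0.07  1.68  0.73  1.54  2.08] 0.0 0.0
-80 [-1.11  0.9   0.13  1.5   0.57  1.67  2.1 ] 0.0 0.0
-95 [-1.07  0.99  0.24  1.31  0.39  1.81  2.11] 0.0 0.0
-105 [-1.26  1.23  0.88  1.21 -0.07  1.83  2.45] 0.0 0.0
```

Call:
move_arm:
  series:
    - [0.4,2.5,0,0,0,5]
    - [0.7,4.5,0,0,0,5.3]
    - [0.7,4.5,0,0,0,5.3]
    - [0.7,4.5,0,0,0,5.3]
    - [0.7,4.5,0,0,0,5.3]
    - [0.7,4.5,0,0,0,5.3]
    - [0.7,4.5,0,0,0,5.3]
    - [0.7,4.5,0,0,0,5.3]

```text
clock: 15.6
position: [0.4198, -0.013, 0.271]
ee_rot: [1.427, -1.593, 0.885]
force: [1.2, -0.3, -1.8]
width: 0.561
```

Call:
move_arm:
  series:
    - [0.7,4.5,0,0,0,5.3]
    - [0.7,4.5,0,0,0,5.3]
    - [0.7,4.5,0,0,0,5.3]
    - [0.7,4.5,0,0,0,5.3]
    - [0.7,4.5,0,0,0,5.3]
    - [0.8,4.5,0,0,0,5.3]
    - [0.8,2,0,0,0,0]
    - [0,0,0,0,0,0]

```text
clock: 16.4
position: [0.4707, 0.2782, 0.2699]
ee_rot: [1.909, -1.204, 1.19]
force: [0.5, -0.8, -1.6]
width: 0.562
```

```bash
python3 pot.py
```

```text
16.4 [0.4707 0.2782 0.2699] [ 1.909 -1.204  1.19 ] [-1.22  0.67  0.11  1.59  0.73  1.72  2.26] 0.562 [ 0.5 -0.8 -1.6]
tool z [ 0.38 -0.82 -0.43] mouth dir [-0.004 -0.     1.   ] elev 89.8 mouth [0.471 0.278 0.312]
mouth in tray [0.238 0.519]
```

Call:
move_arm:
  series:
    - [0,0,-2,0,0,0]
    - [0,0,-3.5,0,0,0]
    - [0,0,-3.5,0,0,0]
    - [0,0,-3,0,0,0]
    - [0,0,-1.5,0,0,0]
    - [0,0,-1,0,0,0]
    - [0,0,-0.3,0,0,0]
    - [0,0,0,0,0,0]

```text
clock: 17.2
position: [0.4709, 0.2749, 0.1239]
ee_rot: [1.907, -1.204, 1.187]
force: [0.7, 0.4, -0.8]
width: 0.564
```

```bash
python3 pot.py
```

```text
17.2 [0.4709 0.2749 0.1239] [ 1.907 -1.204  1.187] [-1.2   0.86  0.09  1.66  0.71  1.53  2.09] 0.564 [ 0.7  0.4 -0.8]
tool z [ 0.37 -0.82 -0.43] mouth dir [-0.002  0.001  1.   ] elev 89.9 mouth [0.471 0.275 0.166]
mouth in tray [0.238 0.516]
```

Call:
move_arm:
  series:
    - [0,0,-0.2,0,0,0]
    - [0,0,-0.15,0,0,0]
    - [0,0,0,0,0,0]
    - [0,0,0,0,0,0]

```text
clock: 17.6
position: [0.471, 0.2752, 0.1206]
ee_rot: [1.908, -1.204, 1.188]
force: [-0.4, 1.4, 0.7]
width: 0.561
```

```bash
python3 pot.py; python3 -c "
from h import *
d=cam('side');save(d,'s5.png',(150,130,160,120),3.5)"
```

```text
17.6 [0.471  0.2752 0.1206] [ 1.908 -1.204  1.188] [-1.2   0.86  0.09  1.66  0.71  1.53  2.08] 0.561 [-0.4  1.4  0.7]
tool z [ 0.37 -0.82 -0.43] mouth dir [-0.002  0.001  1.   ] elev 89.9 mouth [0.471 0.275 0.163]
mouth in tray [0.238 0.516]
```

View pics/s5.png

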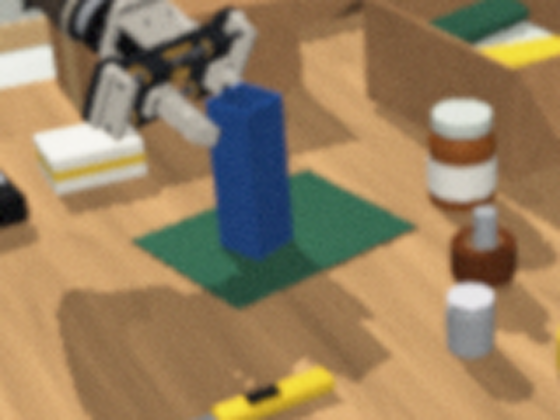

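Call:
move_arm:
  series:
    - [0,0,0,0,0,0]
    - [0,0,0,0,0,0]
    - [0,0,0,0,0,0]
    - [0,0,0,0,0,0]
    - [-0.7,1.6,0.9,0,0,0]
    - [-1.5,3.3,1.7,0,0,0]
    - [-1.5,3.3,1.7,0,0,0]
    - [0,0,3,0,0,0]
  grip: 1

```text
clock: 18.45
position: [0.4306, 0.3615, 0.191]
ee_rot: [1.915, -1.196, 1.185]
force: [-0.3, 0.8, -0.8]
width: 0.997
```

```bash
python3 pot.py
python3 - <<'E'
from ik import *
d=cam('side');save(d,'s6.png',(150,130,160,120),3.5);c=cam("top")
from cell import outline_of
for n,k in(("side",d),("top",c)): print([(round(float(x["p"]),2),[int(v) for v in x["rect"]]) for x in outline_of(n,"pot")][:2], [(round(float(x["p"]),2),[int(v) for v in x["rect"]]) for x in outline_of(n,"roll")][:2])
# grasp IK for roll with vertical tool, and post location
print("post top from crop px",back(c,(234,170.5),.08)); s=monitor.observe()
for az in (67,-113,0,90,180,-90):
    q,e,a=ik(np.array([.627,.1,.04]),ori(az,0),s["joints"],.01);print(az,np.round(q,2),round(e,1),round(a,1))
    q,e,a=ik(np.array([.495,-.3,.04]),ori(az,0),q,.01);print('   tray',np.round(q,2),round(e,1),round(a,1))
E
```

```text
18.45 [0.4306 0.3615 0.191 ] [ 1.915 -1.196  1.185] [-1.29  0.84  0.07  1.46  0.65  1.74  2.17] 0.997 [-0.3  0.8 -0.8]
tool z [ 0.38 -0.82 -0.43] mouth dir [0.003 0.    1.   ] elev 89.8 mouth [0.431 0.361 0.233]
mouth in tray [0.231 0.611]
[(0.98, [208, 157, 26, 47]), (0.46, [295, 281, 10, 28])] [(0.79, [273, 192, 24, 20])]
[(0.56, [149, 207, 34, 30]), (0.41, [283, 164, 24, 21])] [(0.71, [224, 158, 20, 28]), (0.68, [327, 189, 88, 98])]
post top from crop px [0.62961104 0.10084364 0.08      ]
67 [-0.34  0.49  0.08  2.24  2.89  0.15  2.71] 8.4 32.4
   tray [0.03 0.48 0.46 2.29 4.43 0.15 1.82] 7.2 26.0
-113 [-0.25  0.61  0.02  1.72 -0.01  0.81  2.51] 0.0 0.0
   tray [ 1.02  0.62 -0.77  1.87  0.55  0.88  2.71] 0.0 0.0
0 [-0.17  0.48 -0.14  2.19  1.71  0.15  2.71] 7.5 29.0
   tray [ 0.44  0.42 -0.04  2.33  2.4   0.15  2.71] 8.2 29.4
90 [-0.62  0.54  0.42  2.19  4.43  0.15  1.52] 7.4 28.3
   tray [0.03 0.48 0.46 2.29 4.43 0.15 2.22] 7.2 26.0
180 [-0.48  0.66  0.35  1.72 -0.29  0.82  1.58] 0.0 0.0
   tray [ 0.2   0.58  0.35  1.87 -0.28  0.74  2.27] 0.0 0.0
-90 [-0.03  0.62 -0.3   1.72  0.23  0.84  2.71] 0.0 0.0
   tray [ 1.26  0.81 -1.24  1.91  0.95  1.12  2.71] 1.5 5.0
```

View pics/s6.png

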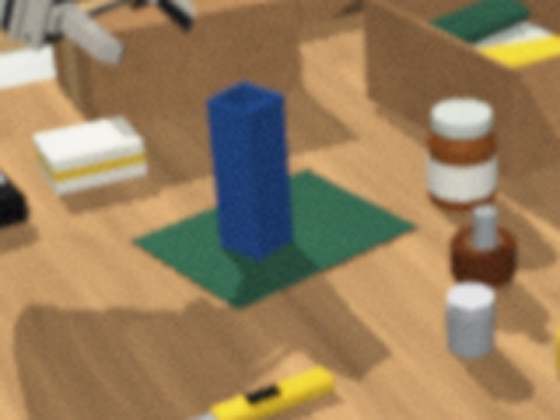

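Call:
move_arm:
  series:
    - [0,0,2,7.3,3.25,0]
    - [0,0,2,7.3,3.25,0]
    - [0,0,2,7.3,3.25,0]
    - [0,0,2,7.3,3.25,0]
    - [0,0,2,7.3,3.25,0]
    - [0,0,1,7.3,3.25,0]
    - [0,0,0,7.3,3.25,0]
    - [0,0,0,7.3,3.25,0]

```text
clock: 19.55
position: [0.4342, 0.3565, 0.3034]
ee_rot: [2.651, -1.683, 0.029]
force: [-0.2, -0.7, -1.6]
width: 0.999
```

Call:
move_arm:
  series:
    - [1.5,-2,0,0,0,-8]
    - [1.5,-2,0,0,0,-8]
    - [1.5,-2,0,0,0,-8]
    - [1.5,-2,0,0,0,-8]
    - [1.5,-2,0,0,0,-8]
    - [1.5,-2,0,0,0,-8]
    - [1.5,-2,0,0,0,-8]
    - [1.5,-2,0,0,0,-8]

```text
clock: 20.35
position: [0.5537, 0.1952, 0.3014]
ee_rot: [1.342, -2.82, 0.023]
force: [-0.3, 0.5, 0.4]
width: 0.998
```

Call:
move_arm:
  series:
    - [1.5,-2,0,0,0,-8]
    - [1.5,-2,-2,0,0,-8]
    - [1.5,-2,-2,0,0,-8]
    - [1.5,-2,-2,0,0,-8]
    - [1.4,-1,-2,0,0,-8]
    - [0,0,-2,0,0,0]
    - [0,0,0,0,0,0]

```text
clock: 21.05
position: [0.6254, 0.1055, 0.1986]
ee_rot: [0.303, -3.099, 0.015]
force: [-0.3, -0.2, 0.2]
width: 0.996
```

Run:
```python
from h import *
st();m=R.from_rotvec(monitor.observe()["ee_rot"]).as_matrix();print(np.round(m,3).tolist())
c=cam("wrist");i=c[0].copy()
def circ(x,y,z,r,col):
    cv2.polylines(i,[np.int32([proj(c,[x+r*np.cos(t),y+r*np.sin(t),z]) for t in np.linspace(0,6.28,40)])],True,col,1)
circ(.629,.1,.048,.032,(0,255,0));circ(.629,.1,.08,.011,(0,255,0));circ(.575,.03,.055,.022,(0,255,255))
save((i,),"w7.png")
for t,z in(("roll",.048),("tin",.055)):
    r=cen("wrist",t); print(t,r and (r,back(c,r[0],z)))
```

```text
21.05 [0.6254 0.1055 0.1986] [ 0.303 -3.099  0.015] [-0.44  0.48  0.28  1.55 -0.13  1.16  1.63] 0.996 [-0.3 -0.2  0.2]
[[-0.981, -0.194, -0.026], [-0.194, 0.981, -0.012], [0.028, -0.007, -1.0]]
roll (((282.5, 192.5), (61.0, 59.0), 90.0), array([0.6254439 , 0.10246107, 0.048     ]))
tin (((210.5, 114.0), (44.0, 51.0), 90.0), array([0.56134683, 0.01940577, 0.055     ]))
```

View pics/w7.png

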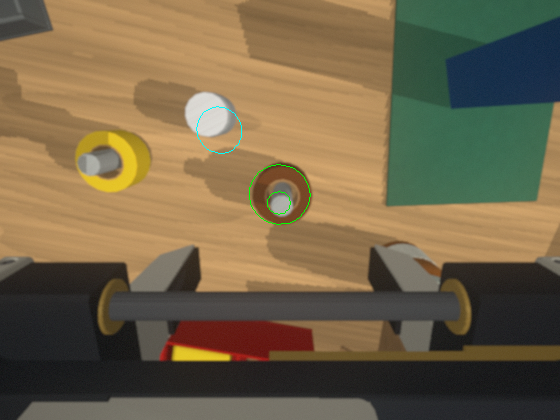

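Call:
move_arm:
  series:
    - [0.4,-0.4,-2,0.7,-1.5,0]
    - [0,0,-3.5,0,0,0]
    - [0,0,-3.5,0,0,0]
    - [0,0,-3,0,0,0]
    - [0,0,-1,0,0,0]
    - [0,0,0,0,0,0]
    - [0,0,0,0,0,0]

```text
clock: 21.9
position: [0.6328, 0.1032, 0.0745]
ee_rot: [-0.308, 3.117, 0.003]
force: [0.5, 0.5, 0.6]
width: 1.0
```

Run:
```python
from h import *
st();m=R.from_rotvec(monitor.observe()["ee_rot"]).as_matrix();print(np.round(m,3).tolist())
```

```text
21.9 [0.6328 0.1032 0.0745] [-3.080e-01  3.117e+00  3.000e-03] [-0.41  0.59  0.25  1.7  -0.18  0.86  1.68] 1.0 [0.5 0.5 0.6]
[[-0.981, -0.196, 0.009], [-0.196, 0.981, 0.003], [-0.01, 0.001, -1.0]]
```

Call:
move_arm:
  series:
    - [-0.4,-0.1,-1,0,0.5,0]
    - [0,0,-1.5,0,0,0]
    - [0,0,-0.9,0,0,0]
    - [0,0,0,0,0,0]
    - [0,0,0,0,0,0]

```text
clock: 22.4
position: [0.6274, 0.1018, 0.0382]
ee_rot: [0.308, -3.124, -0.003]
force: [0.0, 0.7, -0.4]
width: 1.001
```

Call:
move_arm:
  series:
    - [0,0,0,0,0,0]
    - [0,0,0,0,0,0]
    - [0,0,0,0,0,0]
    - [0,0,0,0,0,0]
    - [0,0,0,0,0,0]
  grip: 0
  force: 25

```text
clock: 22.9
position: [0.6277, 0.1019, 0.0387]
ee_rot: [0.309, -3.125, -0.004]
force: [-0.7, 0.4, -0.2]
width: 0.614
```

Call:
move_arm:
  series:
    - [0,0,1,0,0,0]
    - [0,0,2,0,0,0]
    - [0,0,2.5,0,0,0]
    - [0,0,2.5,0,0,0]
    - [0,0,2.5,0,0,0]
    - [0,0,2,0,0,0]
    - [0,0,0,0,0,0]

```text
clock: 23.6
position: [0.6296, 0.102, 0.1676]
ee_rot: [-0.308, 3.122, 0.005]
force: [0.8, 0.0, -0.2]
width: 0.018
```

Run:
```python
from h import *
st();m=R.from_rotvec(monitor.observe()["ee_rot"]).as_matrix();print(np.round(m,3).tolist())
a=np.radians(21);print("target",np.array([.434,-.292])+.055*np.array([np.cos(a),np.sin(a)])-.03*np.array([-np.sin(a),np.cos(a)]))
c=cam("top")
for x in outline_of("top","marker")[:2]:print(x["p"],x["rect"])
```

```text
23.6 [0.6296 0.102  0.1676] [-0.308  3.122  0.005] [-0.43  0.49  0.27  1.61 -0.15  1.05  1.66] 0.018 [ 0.8  0.  -0.2]
[[-0.981, -0.195, 0.004], [-0.195, 0.981, 0.003], [-0.004, 0.003, -1.0]]
target [ 0.49609796 -0.30029718]
0.53 [352.5, 233.6, 27.9, 15.1]
```

Run:
```python
from h import *
c=cam("wrist");i=c[0].copy()
def circ(x,y,z,r,col):
    cv2.polylines(i,[np.int32([proj(c,[x+r*np.cos(t),y+r*np.sin(t),z]) for t in np.linspace(0,6.28,40)])],True,col,1)
circ(.629,.1015,.048,.032,(0,255,0));circ(.629,.1015,.08,.011,(0,255,0))
a=i[90:330,120:440];d=cam("side");b=d[0][175:235,255:335]
cv2.imwrite("pics/w8.png",np.hstack([cv2.resize(a,(400,300)),cv2.resize(b,(400,300),interpolation=cv2.INTER_CUBIC)])[:,:,::-1])
```

```text
(no output)
```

View pics/w8.png

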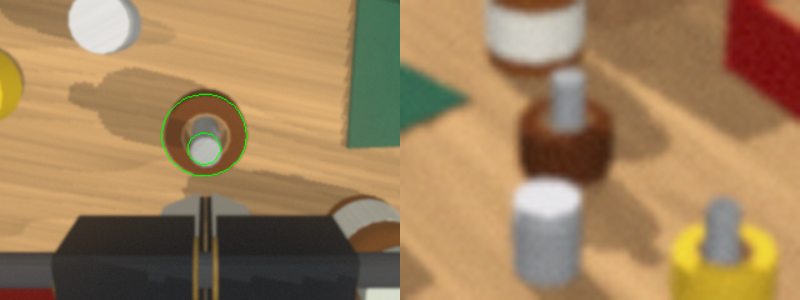

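Run:
```python
from h import *
s=monitor.observe();m=R.from_rotvec(s["ee_rot"]).as_matrix();o=[]
for n in("side","top","wrist"):
    c=cam(n);i=cv2.resize(c[0],None,fx=4,fy=4,interpolation=cv2.INTER_CUBIC)
    q=[]
    for dz,col in((.019,(255,0,255)),(0,(0,255,0)),(-.047,(255,255,0))):
        for dx in (-.0095,.0095):
            p=proj(c,s["position"]+m@[dx,0,dz]);q.append(p);cv2.circle(i,tuple(np.int32(p*4+1.5)),4,col,-1)
    print(n,np.round(q,1).tolist())
    u,v=np.int32(np.mean(q,0)*4); h=200 if n!="wrist" else 300
    w=i[max(v-h,0):v+h,max(u-h,0):u+h];o.append(cv2.resize(w,(266,266)) if n=="wrist" else cv2.resize(w,(266,266)))
cv2.imwrite("pics/f9.png",cv2.resize(np.hstack(o),None,fx=1,fy=1)[:,:,::-1])
```

```text
side [[289.4, 171.7], [285.1, 173.5], [289.5, 166.4], [285.1, 168.1], [289.7, 152.8], [285.3, 154.4]]
top [[230.9, 162.4], [232.2, 169.0], [230.2, 160.5], [231.6, 167.2], [228.4, 155.5], [229.9, 162.5]]
wrist [[284.4, 251.0], [284.4, 224.0], [284.5, 264.3], [284.4, 235.1], [284.5, 311.3], [284.5, 274.7]]
```

View pics/f9.png

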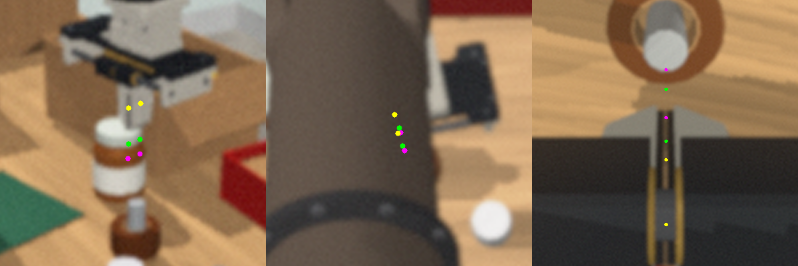

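```bash
python3 -c "
from h import *
np.save('a0.npy',cam('side')[0]);np.save('b0.npy',cam('wrist')[0])"
```

Call:
move_arm:
  series:
    - [0,0,0,0,0,0]
    - [0,0,0,0,0,0]
    - [0,0,0,0,0,0]
    - [0,0,0,0,0,0]
    - [0,0,0,0,0,0]
    - [0,0,0,0,0,0]
    - [0,0,0,0,0,0]
    - [0,0,0,0,0,0]
  grip: 0.72

```text
clock: 24.85
position: [0.6276, 0.1019, 0.1636]
ee_rot: [0.309, -3.125, -0.004]
force: [0.1, 0.2, -0.1]
width: 0.649
```

```bash
python3 -c "
from h import *
st();np.save('a1.npy',cam('side')[0]);np.save('b1.npy',cam('wrist')[0])"
```

```text
24.85 [0.6276 0.1019 0.1636] [ 0.309 -3.125 -0.004] [-0.43  0.5   0.27  1.62 -0.15  1.05  1.66] 0.649 [ 0.1  0.2 -0.1]
```

Call:
move_arm:
  series:
    - [0,0,0,0,0,0]
    - [0,0,0,0,0,0]
    - [0,0,0,0,0,0]
    - [0,0,0,0,0,0]
    - [0,0,0,0,0,0]
  grip: 1

```text
clock: 25.45
position: [0.6276, 0.1018, 0.1636]
ee_rot: [0.309, -3.125, -0.004]
force: [-0.4, -0.1, -0.4]
width: 0.996
```

Run:
```python
from h import *
st();c=cam('side');a=[np.load('a0.npy').astype(int),np.load('a1.npy').astype(int),c[0].astype(int)]
s=monitor.observe();m=R.from_rotvec(s["ee_rot"]).as_matrix();p=s["position"]
def tips(i,j,w):
    d=(np.abs(a[i]-a[j]).sum(2)>60).astype(np.uint8)
    d=cv2.morphologyEx(d,cv2.MORPH_OPEN,np.ones((2,2)))
    d[:100]=0;d[190:]=0;d[:,:240]=0;d[:,330:]=0
    ys,xs=np.nonzero(d);print("diff box",xs.min(),xs.max(),ys.min(),ys.max())
    for x in range(xs.min(),xs.max()+1,2): print((x,ys[xs==x].max() if (xs==x).any() else None),end=' ')
    print()
    for y in(-w,w):
        for z in(.019,0,-.02,-.03): print(y,z,np.round(proj(c,p+m@[0,y,z]),1),end='; ')
    print()
tips(0,1,.033+.008);tips(1,2,.046+.008);tips(0,2,.054)
```

```text
25.45 [0.6276 0.1018 0.1636] [ 0.309 -3.125 -0.004] [-0.43  0.5   0.27  1.62 -0.15  1.05  1.66] 0.996 [-0.4 -0.1 -0.4]
diff box 263 302 131 166
(263, np.int64(139)) (265, None) (267, None) (269, np.int64(140)) (271, np.int64(141)) (273, np.int64(141)) (275, np.int64(144)) (277, np.int64(157)) (279, np.int64(158)) (281, np.int64(161)) (283, np.int64(159)) (285, np.int64(164)) (287, np.int64(164)) (289, np.int64(164)) (291, np.int64(163)) (293, np.int64(165)) (295, np.int64(166)) (297, np.int64(165)) (299, np.int64(164)) (301, np.int64(163)) 
-0.041 0.019 [296.2 176.7]; -0.041 0 [296.4 171.3]; -0.041 -0.02 [296.5 165.4]; -0.041 -0.03 [296.6 162.5]; 0.041 0.019 [278.9 168.1]; 0.041 0 [278.9 162.8]; 0.041 -0.02 [278.9 157.2]; 0.041 -0.03 [278.9 154.3]; 
diff box 264 305 128 168
(264, np.int64(138)) (266, np.int64(139)) (268, np.int64(138)) (270, np.int64(138)) (272, np.int64(143)) (274, np.int64(156)) (276, np.int64(144)) (278, np.int64(158)) (280, np.int64(161)) (282, np.int64(160)) (284, np.int64(159)) (286, None) (288, np.int64(148)) (290, np.int64(149)) (292, np.int64(144)) (294, np.
[... 330 characters left out ...]

diff box 263 305 128 168
(263, np.int64(139)) (265, np.int64(139)) (267, np.int64(139)) (269, np.int64(140)) (271, np.int64(136)) (273, np.int64(154)) (275, np.int64(157)) (277, np.int64(158)) (279, np.int64(158)) (281, np.int64(157)) (283, np.int64(158)) (285, np.int64(164)) (287, np.int64(164)) (289, np.int64(164)) (291, np.int64(163)) (293, np.int64(161)) (295, np.int64(159)) (297, np.int64(168)) (299, np.int64(168)) (301, np.int64(166)) (303, np.int64(165)) (305, np.int64(164)) 
-0.054 0.019 [299.1 178.1]; -0.054 0 [299.3 172.6]; -0.054 -0.02 [299.4 166.8]; -0.054 -0.03 [299.5 163.9]; 0.054 0.019 [276.3 166.8]; 0.054 0 [276.3 161.6]; 0.054 -0.02 [276.3 155.9]; 0.054 -0.03 [276.3 153.1];
```

Call:
move_arm:
  series:
    - [0,0,-2,0,0,0]
    - [0,0,-3.5,0,0,0]
    - [0,0,-3.5,0,0,0]
    - [0,0,-3,0,0,0]
    - [0,0,-2,0,0,0]
    - [0,0,-1,0,0,0]
    - [0,0,0,0,0,0]
    - [0,0,0,0,0,0]

```text
clock: 26.3
position: [0.6283, 0.1019, 0.0145]
ee_rot: [0.309, -3.126, -0.004]
force: [0.2, 0.3, -0.2]
width: 0.997
```

```bash
python3 -c "
from h import *
st();c=cam('wrist')
for t,z in(('roll',.048),): r=cen('wrist',t); print(r,back(c,r[0],z) if r else '')"
```

```text
26.3 [0.6283 0.1019 0.0145] [ 0.309 -3.126 -0.004] [-0.39  0.66  0.22  1.74 -0.2   0.76  1.7 ] 0.997 [ 0.2  0.3 -0.2]
((285.5, 262.0), (124.0, 125.0), 90.0) [0.61958813 0.10056952 0.048     ]
```

Call:
move_arm:
  series:
    - [-0.3,0,-0.5,0,0,0]
    - [0,0,-0.5,0,0,0]
    - [0,0,0,0,0,0]
    - [0,0,0,0,0,0]

```text
clock: 26.8
position: [0.6245, 0.1018, 0.0035]
ee_rot: [0.309, -3.125, -0.004]
force: [-0.1, -0.1, 0.1]
width: 0.998
```

Call:
move_arm:
  series:
    - [0,0,0,0,0,0]
    - [0,0,0,0,0,0]
    - [0,0,0,0,0,0]
    - [0,0,0,0,0,0]
    - [0,0,0,0,0,0]
    - [0,0,0,0,0,0]
    - [0,0,0,0,0,0]
  grip: 0
  force: 30

```text
clock: 27.5
position: [0.6247, 0.1018, 0.0037]
ee_rot: [0.309, -3.125, -0.004]
force: [0.0, 0.0, 0.4]
width: 0.682
```

Call:
move_arm:
  series:
    - [0,0,1,0,0,0]
    - [0,0,1.5,0,0,0]
    - [0,0,2.5,0,0,0]
    - [0,0,2.5,0,0,0]
    - [0,0,2.5,0,0,0]
    - [0,0,3,0,0,0]
    - [0,0,3,0,0,0]
    - [0,0,0,0,0,0]

```text
clock: 28.3
position: [0.6274, 0.102, 0.1696]
ee_rot: [-0.308, 3.12, 0.005]
force: [0.4, 0.2, -0.6]
width: 0.679
```

Run:
```python
from h import *
st();m=R.from_rotvec(monitor.observe()["ee_rot"]).as_matrix();print(np.round(m,3).tolist())
for n in("wrist","side","top"):
    c=cam(n)
    print(n,[(round(float(x["p"]),2),[int(v) for v in x["rect"]]) for x in outline_of(n,"roll")][:2])
```

```text
28.3 [0.6274 0.102  0.1696] [-0.308  3.12   0.005] [-0.43  0.48  0.28  1.62 -0.15  1.05  1.66] 0.679 [ 0.4  0.2 -0.6]
[[-0.981, -0.195, 0.006], [-0.195, 0.981, 0.004], [-0.007, 0.003, -1.0]]
wrist [(0.86, [218, 209, 135, 143])]
side [(0.59, [274, 148, 17, 17]), (0.25, [189, 180, 78, 35])]
top []
```

Call:
move_arm:
  series:
    - [-0.7,-2,0,0,0,-3.4]
    - [-1.3,-4.2,0,0,0,-3.4]
    - [-1.3,-4.2,0,0,0,-3.4]
    - [-1.3,-4.2,0,0,0,-3.4]
    - [-1.3,-4.2,0,0,0,-3.4]
    - [-1.3,-4.2,0,0,0,-3.4]
    - [-1.3,-4.2,0,0,0,-3.4]
    - [-1.3,-4.2,0,0,0,-3.4]

```text
clock: 29.4
position: [0.5249, -0.2142, 0.1631]
ee_rot: [-0.441, -3.108, -0.004]
force: [0.4, -0.3, -0.9]
width: 0.678
```

Call:
move_arm:
  series:
    - [-1.3,-4.2,0,0,0,-3.4]
    - [-1.3,-4.2,0,0,0,-3.4]
    - [-0.8,-1.5,0,0,0,0]
    - [0,0,0,0,0,0]
    - [0,0,0,0,0,0]

```text
clock: 29.9
position: [0.4919, -0.3111, 0.1631]
ee_rot: [-0.621, -3.078, -0.005]
force: [0.3, 0.3, -1.3]
width: 0.679
```

Run:
```python
from h import *
st();s=monitor.observe();m=R.from_rotvec(s["ee_rot"]).as_matrix();print(np.round(m,3).tolist())
print("jaw az",np.degrees(np.arctan2(m[1,1],m[0,1])))
c=cam("wrist")
a=np.radians(21);U=np.array([[np.cos(a),np.sin(a)],[-np.sin(a),np.cos(a)]])
r=cen("wrist","marker")
if r:
  for p in [r[0],*cv2.boxPoints(r)]:
    w=back(c,p,.013)[:2];print(np.round(w,3),"tray",np.round(U@(w-[.434,-.292]),3))
print("tcp tray",np.round(U@(s["position"][:2]-[.434,-.292]),3))
print([(round(float(x["p"]),2),[int(v) for v in x["rect"]]) for x in outline_of("wrist","tray")][:2])
```

```text
29.9 [ 0.4919 -0.3111  0.1631] [-0.621 -3.078 -0.005] [ 0.12  0.43  0.5   1.77 -0.24  1.01  1.88] 0.679 [ 0.3  0.3 -1.3]
[[-0.922, 0.388, -0.001], [0.388, 0.922, 0.004], [0.003, 0.003, -1.0]]
jaw az 67.18112119527683
[ 0.437 -0.278] tray [0.007 0.012]
[ 0.413 -0.315] tray [-0.028 -0.014]
[ 0.444 -0.235] tray [0.03 0.05]
[ 0.461 -0.24 ] tray [0.044 0.038]
[ 0.43  -0.322] tray [-0.015 -0.027]
tcp tray [ 0.047 -0.039]
[(0.74, [120, 1, 310, 274])]
```

Call:
move_arm:
  series:
    - [0.4,1.1,-2,0,0,0]
    - [0,0,-3.5,0,0,0]
    - [0,0,-3.5,0,0,0]
    - [0,0,-3,0,0,0]
    - [0,0,-2,0,0,0]
    - [0,0,-1.2,0,0,0]
    - [0,0,-0.6,0,0,0]
    - [0,0,0,0,0,0]

```text
clock: 30.85
position: [0.4968, -0.2998, 0.0055]
ee_rot: [-0.618, -3.079, -0.004]
force: [-0.0, 0.1, -1.1]
width: 0.681
```

```bash
python3 -c "
from h import *
st()"
```

```text
30.85 [ 0.4968 -0.2998  0.0055] [-0.618 -3.079 -0.004] [ 0.18  0.63  0.39  1.9  -0.37  0.68  1.97] 0.681 [-0.   0.1 -1.1]
```

Call:
move_arm:
  series:
    - [0,0,-0.4,0,0,0]
    - [0,0,-0.3,0,0,0]
    - [0,0,0,0,0,0]
    - [0,0,0,0,0,0]

```text
clock: 31.25
position: [0.4968, -0.3002, -0.0011]
ee_rot: [-0.619, -3.08, -0.004]
force: [-0.2, 0.1, -1.0]
width: 0.679
```

Call:
move_arm:
  series:
    - [0,0,-0.15,0,0,0]
    - [0,0,0,0,0,0]
    - [0,0,0,0,0,0]

```text
clock: 31.55
position: [0.4966, -0.3002, -0.0029]
ee_rot: [-0.619, -3.079, -0.004]
force: [-0.2, 0.9, -0.3]
width: 0.68
```

Call:
move_arm:
  series:
    - [0,0,-0.05,0,0,0]
    - [0,0,0,0,0,0]
    - [0,0,0,0,0,0]
    - [0,0,0,0,0,0]
    - [0,0,0,0,0,0]
  grip: 0.82

```text
clock: 32.05
position: [0.4966, -0.3002, -0.0034]
ee_rot: [-0.619, -3.079, -0.004]
force: [0.5, 0.5, -0.7]
width: 0.819
```

Call:
move_arm:
  series:
    - [0,0,1,0,0,0]
    - [0,0,2,0,0,0]
    - [0,0,3,0,0,0]
    - [0,0,4,0,0,0]
    - [0,0,4,0,0,0]
    - [0,0,4,0,0,0]
    - [0,0,4,0,0,0]
    - [0,0,0,0,0,0]

```text
clock: 32.85
position: [0.4988, -0.3023, 0.2229]
ee_rot: [0.618, 3.072, 0.001]
force: [0.5, -0.2, -0.1]
width: 0.822
```

Run:
```python
from h import *
st()
a=np.radians(21);U=np.array([[np.cos(a),np.sin(a)],[-np.sin(a),np.cos(a)]])
def show(n,ts):
    c=cam(n)
    for t,z in ts:
        for x in outline_of(n,t)[:2]:
            r=cv2.minAreaRect(cv2.findNonZero(x["mask"].astype(np.uint8)));w=back(c,r[0],z)[:2]
            print(n,t,round(float(x["p"]),2),[int(v) for v in x["rect"]],np.round(w,3),"tray",np.round(U@(w-[.434,-.292]),3),"size",np.round(r[1],0))
    return c
c=show("wrist",(("roll",.041),("marker",.013)))
show("side",(("roll",.023),("marker",.013),("pot",.084)));show("top",(("roll",.041),("marker",.013),("pot",.164)))
save(c,"w10.png")
```

```text
32.85 [ 0.4988 -0.3023  0.2229] [6.180e-01 3.072e+00 1.000e-03] [ 0.07  0.37  0.53  1.7  -0.21  1.12  1.83] 0.822 [ 0.5 -0.2 -0.1]
wrist roll 0.89 [252, 153, 63, 57] [ 0.498 -0.3  ] tray [ 0.057 -0.03 ] size [55. 55.]
wrist marker 0.66 [533, 99, 26, 42] [0.557 0.002] tray [0.22 0.23] size [39. 28.]
wrist marker 0.57 [243, 110, 77, 20] [ 0.437 -0.278] tray [0.007 0.012] size [17. 75.]
side roll 0.85 [309, 274, 33, 27] [ 0.501 -0.303] tray [ 0.058 -0.034] size [26. 25.]
side marker 0.64 [272, 157, 19, 33] [0.743 0.33 ] tray [0.512 0.47 ] size [31. 20.]
side marker 0.55 [294, 282, 11, 26] [ 0.438 -0.279] tray [0.008 0.011] size [26.  7.]
side pot 0.93 [208, 155, 25, 47] [0.472 0.285] tray [0.242 0.525] size [50. 23.]
side pot 0.16 [295, 280, 13, 28] [ 0.394 -0.342] tray [-0.055 -0.033] size [27.  8.]
top roll 0.62 [292, 168, 12, 10] [ 0.632 -0.083] tray [0.26  0.124] size [10.  9.]
top roll 0.59 [360, 202, 22, 24] [ 0.495 -0.298] tray [ 0.055 -0.028] size [22. 19.]
top marker 0.53 [350, 232, 30, 15] [ 0.437 -0.28 ] tray [0.007 0.01 ] size [29.  6.]
top pot 0.96 [151, 208, 33, 28] [0.463 0.263] tray [0.226 0.508] size [30. 29.]
```

View pics/w10.png

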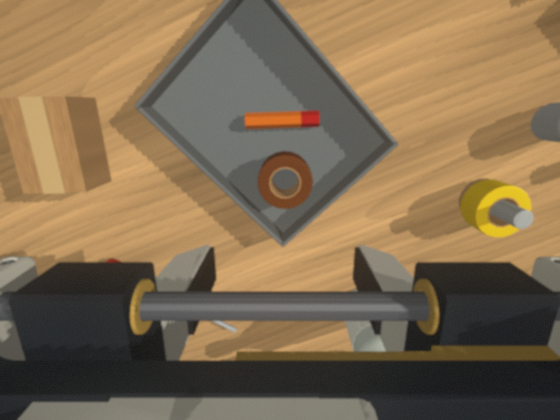

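All three cameras agree: the marker and the roll lie flat in the tray, the pot stands on the mat, and the arm is clear of everything. I'm handing the job in.

```bash
python3 -c "
from cell import workorder; print(workorder.sign_off())"
```

```text
the job is handed in; nothing more can be done
None
```

The job is handed in at about 33 s of the 67 s allowed; the sign-off reports no verdict. I gripped the pot from the side, tipped it over the tray so the marker slid out, and stood the pot on the mat. Then I took the brown roll off its post and set it flat in the tray.

**Last checks**
- **Marker:** the three cameras agree, with its middle at about (0.007, 0.011) m in the tray's frame. It looks flat on the floor.
- **Roll:** the three cameras agree, at about (0.056, -0.031) m in the tray's frame. In the picture it lies flat and clear of both the marker and the walls.
- **Pot:** the side picture shows it upright on the mat. The two cameras place it at about (0.47, 0.27–0.285) m in the world frame, well inside the mat.
- **Gripper:** it is empty and clear, with no load on the wrist.

**Failed or disagreed**
- **Roll grasp:** my first grasp closed above the roll and held nothing. The side camera showed the real fingertips about 18 mm behind the reported TCP, not 19 mm ahead as specified. I went lower and the second grasp held.
- **Pot grip:** that offset also means I held the pot with only part of the pads. It did not slip visibly.
- **Networks:** they gave a few false hits, such as the jar reported as a marker. I discarded these against the pictures.
- **Other things on the bench:** I did not measure the final positions of the tin, cutter and the rest. They look undisturbed where the late pictures show them.

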